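# Clip the fan brush into the make-up brush rack

## Robot

A 6-joint arm with a two-finger parallel gripper is mounted at the origin on the work surface. World frame = base frame: x ahead of the robot, y to its left, z up, the work surface at z = 0. Lengths are in m, angles in degrees, forces in N, time in s.
With the tool pointing down it reaches from about 0.3 to 0.75 m from the base axis. Payload 8.5 kg.
Tool frame: the origin (TCP) lies on the centre line of the jaws, within the pads' length; the fingertips stand 17 mm ahead of it and the grasp point (between the pads) lies 2 mm behind it; z points along the fingers, y is the direction in which the jaws open and shut (so a half turn about z gives the same grasp; the last joint's range is limited). The gripper opens to 85 mm and grips with 20 to 120 N. Pads are 22 mm wide; open, the fingers measure 114 mm over their backs; the gripper's body (76 mm by 85 mm) begins 54 mm behind the grasp point. The pads swing forward as they close: fully open they stand 13 mm farther back than shut.
Start: joints at [-88.883, 21.807, 74.336, -0, 83.858, -12.336], TCP at [0.128, -0.535, 0.248] pointing down, gripper open.
Joint ranges: [-178.18, 178.18], [-50.72, 133.34], [12.68, 142.11], [-81.47, 261.47], [9.98, 163.14], [-165.26, 165.26]. Speed limits (degrees/s): [136.94, 136.94, 180, 180, 180, 180].

## Interface

Orientations are given as a 3x3 rotation matrix whose columns are the frame's x, y, z axes.
In Python, from rig import env, imaging, close_job gives the robot as it stands.
- The arm moves only by the tool step_arm, never from a script. Its argument "steps" is one flat list of numbers, 7 for each row, row after row: the opening, from 0 (shut) to 1 (fully open), then the shift along the tool's x, y, z as a fraction of full scale, then the turn, a rotation vector about the tool's x, y, z as a fraction of full scale. A call has 1 to 10 rows; each row is the pose to reach, as a shift and turn from the pose commanded when the call began, along the tool's axes at that moment; what a row does not reach only later rows make up. Full scale, the value 1, is 0.3 m for a shift and 45 degrees for a turn. A row lasts 1/10 s, in which the tool goes at most 50 mm and 8.59 degrees, less where a joint would pass 70% of its speed; a pose out of reach is approached as far as the arm can. A call with a number of a shift or a turn outside -1 to 1 is refused whole. A call with a gripper value outside its range is refused whole. The fingers move at their own pace and stop on an object; "grip_force" is the grip in N (left out, the last holds). Time passes only in rows, so rows that repeat a pose let the fingers close. It gives the time, the measured TCP pose, the force and the opening at its end, in the units of the state.
- env.observe(): the state, without advancing time (a new reading comes with each control period).
- imaging.get_image(name): name is "scene" or "top" or "wrist"; returns (picture, depth): 480x640x3 uint8, blue, green, red; 480x640 float32, m along the optical axis (not along the pixel's ray), 0 where there is no reading.
- imaging.get_calibration(name): a dict with "camera_matrix" (3x3 intrinsics, pixels), "world_from_camera" (4x4, takes a point from camera to world coordinates). Camera axes: x right, y down, z forward; pixel columns grow to the right and rows downward; lengths in m; the calibration is good to about 2 mm. A picture is of the moment at which its call begins: read the wrist's pose just before it. get_calibration takes no time and is no camera call; for the wrist camera it gives the pose at the moment of the call.
- close_job(): hands the job in, once; it reports no verdict.
Trained networks look in the newest picture that a camera, given by its name, has taken for a name from the list of things; names that differ only in an ending like _2 or _b are one class to them, and where a whole thing is asked for, a point or a joint stands for the part that bears it (a point fixed in the world has none). Each returns a list of dicts, best first, with "score" (0 to 1); they miss things now and then, are a little off and sometimes report something else, mostly with a low value. They report only what shows in the picture. A call takes as long as a camera call. They do not tell look-alikes from the thing itself.
- imaging.spot_in(camera, target): "pixel" ([column, row] in pixels, amid what is visible of it).
- imaging.regions_of(camera, target): "mask" (480x640 bool, what is visible of it) and "pixel" ([column, row] in pixels, amid what is visible of it).
- imaging.pinpoint(camera, target): "pixel" ([column, row] in pixels: a listed point, or the origin of a listed thing).
The state is a dict: "time_s": time; "q": joint angles; "qvel": joint speeds; "joint_efforts": joint torques, N m; "position": TCP position; "tool_rot": TCP orientation; "ft_force": force on the tool from outside, world axes, zero at the start; "wrist_torque": the same for the moment, N m; "grip_width": finger opening in m.
Only numpy, scipy, OpenCV 4.12 (cv2) and the standard library are available. Lean on these libraries where they do the work, as an engineer would, in place of code of your own. Each camera call takes 0.05 s, during which the arm holds its last target.

## Task

Put the make-up brush with the fan-shaped head away in the brush rack: lay its handle over the one empty pair of spring clips, roughly centred lengthwise, and press it straight down until it snaps fully home in both clips, then let go. Leave the two brushes that are already clipped in the rack where they are.

Things in the scene. Friction and masses are not known exactly. Their poses are not given: they have to be found in the camera images.
- fan_brush: (Sizes in mm.) Loose brush with flat FAN head (74 wide, 46 long, 8 thick), lying on the table; a second loose brush with a narrow flat head is not wanted. Wooden handle: round, diameter 16, 140 long, then a ferrule 28 long, 20 wide, 16 thick. 30 to 55 g. Origin: on the handle's axis, halfway along the handle (8 above the table). x along the handle to the head, z up. Grip across the handle at the origin.
- clips_free: (In mm.) Empty clip strip, 110 x 40 x 8, one of 3 side by side (80 apart) on a black board 8 thick. Two sprung steel clips, 14 long, at x = +-38, flares up to z = 52, 62 free between for fingers. Handle snaps in from above with about 8 N, then rests on seats: axis at y = 0, z = 36, middle at x = 0, along x. Origin: middle of underside, 8 above table; z up. Head to +x or -x.
- clipped_a: Brush with a narrow straight flat head already held in one of the other two clip strips; same handle, origin and axes as the fan brush. To be left in place.
- clipped_b: Brush with a round pointed head already held in one of the other two clip strips; same handle, origin and axes as the fan brush. To be left in place.
Things that resemble listed ones, but are neither listed nor needed, are in the scene too. Of the things that look like the fan_brush, the smaller one is meant.

How it is judged:
By the outcome, as a careful person would: the job done as asked, in the order asked, and still so for the second after the job is handed in, with the robot touching nothing.
It also fails if it takes over 37 s, if anything falls off the work surface, if the arm or the gripper's body presses on something with over 40 N, if the wrist force passes 120 N, or if a joint passes its speed limit or range.

## Working session

There is one attempt and no reset: what is moved stays moved. The work goes in short steps, Python scripts to look and compute and a tool call to move; the robot and the scene stay as the last step left them, time stands still between calls to the robot, and variables do not carry over. Pictures are saved under pics/ and viewed, and the job is handed in when it is done.

Besides the shell and the picture viewer there is one more tool, called as name(argument=value, ...) on one line, values as JSON. step_arm: Moves the arm, as the interface text tells. Shift numbers are shares of 0.3 m and turn numbers shares of 45 degrees, none past 1 either way. Its arguments: {"type":"object","properties":{"steps":{"type":"array","items":{"type":"number"}},"grip_force":{"type":"number"}},"required":["steps"]}

```bash
mkdir -p pics; ls; cat > h.py <<'E'
import numpy as np, cv2
from rig import env, imaging, close_job
def world(cam,px,d,cal=None):
    c=cal or imaging.get_calibration(cam);K=np.array(c["camera_matrix"]);T=np.array(c["world_from_camera"])
    p=np.array([(px[0]-K[0,2])/K[0,0]*d,(px[1]-K[1,2])/K[1,1]*d,d,1]);return (T@p)[:3]
def onplane(cam,px,z):
    c=imaging.get_calibration(cam);K=np.array(c["camera_matrix"]);T=np.array(c["world_from_camera"])
    r=T[:3,:3]@np.linalg.solve(K,[px[0],px[1],1]);o=T[:3,3];return o+r*(z-o[2])/r[2]
E
python3 - <<'E'
from h import *
s=env.observe();print(s)
for n in ["top","scene"]:
    im,d=imaging.get_image(n);cv2.imwrite(f"pics/{n}1.png",im);np.save(f"pics/{n}1.npy",d)
    print(imaging.get_calibration(n))
    for t in ["fan_brush","clips_free","clipped_a"]:
        print(n,t,[(np.round(r["pixel"],1),round(r["score"],2)) for r in imaging.pinpoint(n,t)])
E
```

```text
pics
{'time_s': 0.0, 'q': array([-8.88838155e+01,  2.18408432e+01,  7.43877320e+01,  5.93419328e-05,
        8.38591644e+01, -1.23364123e+01]), 'qvel': array([ 0.0070171 ,  0.04401222, -0.12624469,  0.0598076 ,  0.16305382,
       -0.06480877]), 'joint_efforts': array([ 4.02435498e-04, -4.48456085e+01, -2.31279856e+01, -1.48339195e-04,
        4.76240486e-03,  2.76189184e-05]), 'position': array([ 0.1279387 , -0.53461225,  0.24769562]), 'tool_rot': array([[ 9.72562758e-01,  2.32640670e-01, -2.88008198e-05],
       [ 2.32640440e-01, -9.72561608e-01,  1.53107474e-03],
       [ 3.28179683e-04, -1.49576651e-03, -9.99998827e-01]]), 'ft_force': array([-0.32431071, -0.72111681,  0.34803652]), 'wrist_torque': array([-0.00838475,  0.04806571, -0.06218364]), 'grip_width': 0.08585526996824443}
{'camera_matrix': array([[587.67438285,   0.        , 327.44136827],
       [  0.        , 587.67438285, 240.72151427],
       [  0.        ,   0.        ,   1.        ]]), 'world_from_camera': array([[-0.02454848, -0.99375868,  0.1088166 ,  0.27733916],
       [-0.99968505,  0.02383471, -0.00785545,  0.0
[... 250 characters left out ...]
 0.93)]
top clipped_a [(array([201.8, 195.5]), 0.65), (array([272.3, 211.2]), 0.64)]
{'camera_matrix': array([[493.05742973,   0.        , 316.67716596],
       [  0.        , 493.05742973, 240.24015541],
       [  0.        ,   0.        ,   1.        ]]), 'world_from_camera': array([[-0.33462549,  0.71936002, -0.60872567,  1.02549903],
       [ 0.94234748,  0.2536253 , -0.21830126,  0.21863212],
       [-0.00264896, -0.64668027, -0.76275659,  0.80723703],
       [ 0.        ,  0.        ,  0.        ,  1.        ]])}
scene fan_brush [(array([216.5, 166.8]), 0.75), (array([242.9, 285.8]), 0.58)]
scene clips_free [(array([410. , 322.1]), 0.88)]
scene clipped_a [(array([369.5, 290.7]), 0.71)]
```

View pics/top1.png

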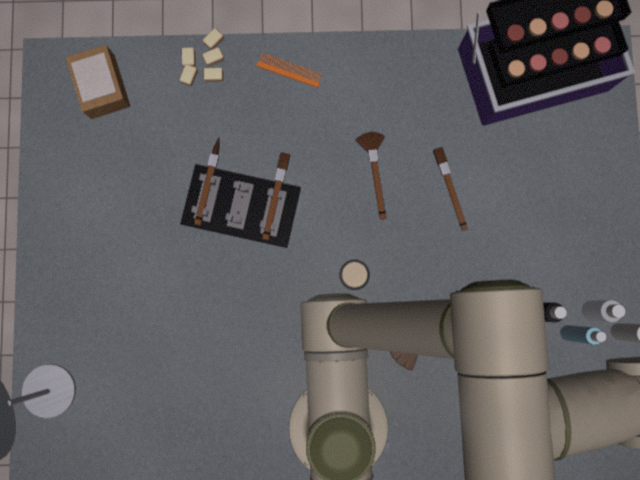

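View pics/scene1.png

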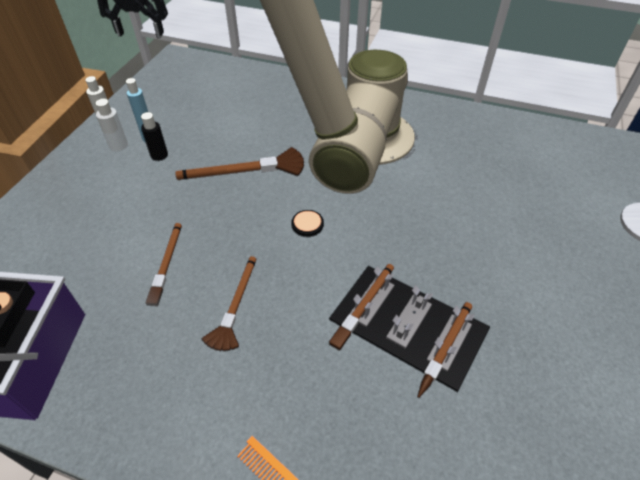

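Two fan brushes show up. A is at scene (235,300) and top (377,175). B is at scene (240,165), mostly under the arm. I'll compare their lengths and confirm in enlarged crops.

```bash
python3 - <<'E'
from h import *
for nm,a,b,c in [("A",(252,260),(230,316),(221,347)),("B",(179,175),(262,164),(303,160))]:
    P=[onplane("scene",p,.008) for p in (a,b,c)];print(nm,np.round(P,3).tolist(),[np.linalg.norm(P[0]-q) for q in P[1:]], np.linalg.norm(P[0]-P[2]))
P=[onplane("top",p,.008) for p in ((382,217),(373,151),(370,133))];print("Atop",np.round(P,3).tolist(),[np.linalg.norm(P[0]-q) for q in P[1:]])
im=cv2.imread("pics/scene1.png");top=cv2.imread("pics/top1.png")
a=cv2.resize(im[130:360,140:320],None,fx=2.2,fy=2.2,interpolation=cv2.INTER_CUBIC)
b=cv2.resize(top[120:260,330:420],None,fx=3.6,fy=3.6,interpolation=cv2.INTER_CUBIC)
h=506;cv2.imwrite("pics/crop1.png",np.hstack([a[:h],cv2.copyMakeBorder(b[:h],0,max(0,h-b.shape[0]),0,0,cv2.BORDER_CONSTANT)]))
c=cv2.resize(top[130:255,170:310],None,fx=4.5,fy=4.5,interpolation=cv2.INTER_CUBIC);cv2.imwrite("pics/rack1.png",c)
E
```

```text
A [[0.482, -0.118, 0.008], [0.618, -0.101, 0.008], [0.682, -0.088, 0.008]] [np.float64(0.1368596069611376), np.float64(0.20188457844019922)] 0.20188457844019922
B [[0.304, -0.39, 0.008], [0.202, -0.218, 0.008], [0.154, -0.129, 0.008]] [np.float64(0.20000263704126386), np.float64(0.301032577940585)] 0.301032577940585
Atop [[0.481, -0.117, 0.008], [0.642, -0.101, 0.008], [0.686, -0.095, 0.008]] [np.float64(0.16112056468856717), np.float64(0.2059257211144064)]
```

View pics/crop1.png

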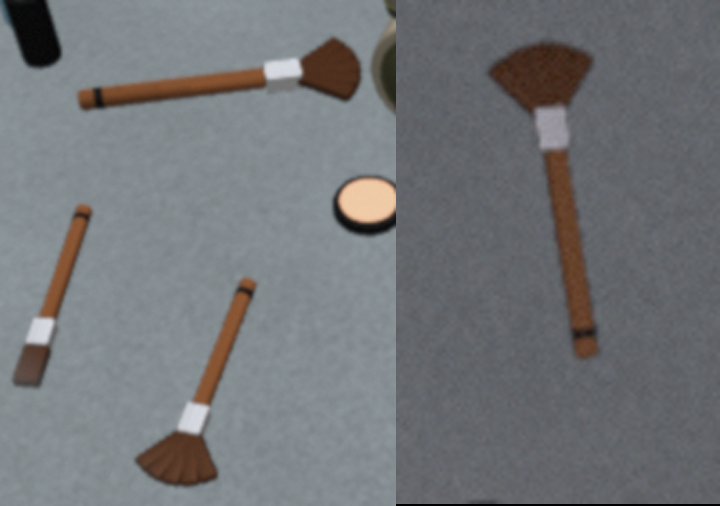

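View pics/rack1.png

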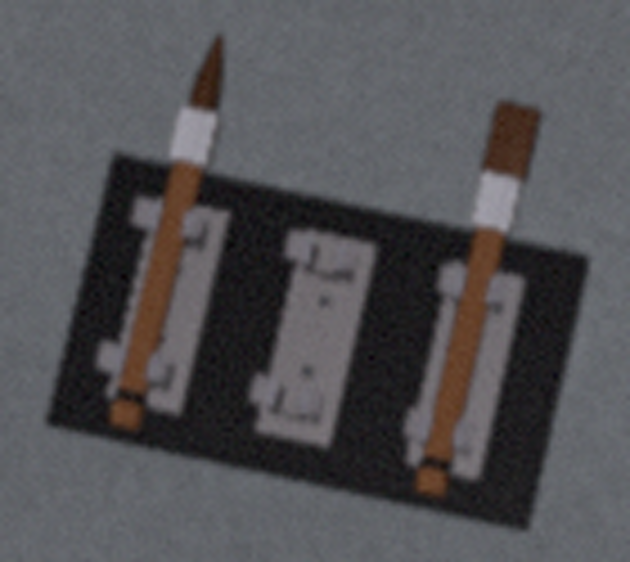

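Brush A at top (377,175) is about 206 mm long, which matches 214. B is about 301 mm long, so A is the smaller one and the one meant. The other loose brush, at top (450,190), has a narrow head. The empty strip is the middle one, at top (238,205). Next I'll measure both poses.

```bash
cat >> h.py <<'E'
def handle(im,cam,box,z,hsvlo=(3,110,60),hsvhi=(14,255,255)):
    x0,y0,x1,y1=box
    m=np.zeros(im.shape[:2],np.uint8)
    m[y0:y1,x0:x1]=cv2.inRange(cv2.cvtColor(im,cv2.COLOR_BGR2HSV),hsvlo,hsvhi)[y0:y1,x0:x1]
    n,l,st,_=cv2.connectedComponentsWithStats(m)
    k=1+np.argmax(st[1:,4]);ys,xs=np.nonzero(l==k)
    P=np.array([onplane(cam,p,z)[:2] for p in zip(xs,ys)])
    c=P.mean(0);u=np.linalg.svd(P-c,full_matrices=False)[2][0]
    t=(P-c)@u;w=(P-c)@np.array([-u[1],u[0]])
    return c,u,t.min(),t.max(),w.std()*4,len(xs)
E
python3 - <<'E'
from h import *
im=cv2.imread("pics/top1.png");hs=cv2.cvtColor(im,cv2.COLOR_BGR2HSV)
print(hs[190,377],hs[140,370],hs[200,270],hs[190,207])
for nm,b,z in [("fan",(365,162,395,214),.010),("right",(255,180,300,234),.046),("left",(190,165,220,218),.046)]:
    c,u,a,bb,w,n=handle(im,"top",b,z);u=u*np.sign(u[0]);print(nm,np.round(c,4),np.round(u,4),np.degrees(np.arctan2(u[1],u[0])),a,bb,w,n)
# rack strip outline etc
for p in [(201.8,195.5),(272.3,211.2)]: print(onplane("top",p,.044))
print("clipsfree",onplane("top",(237.1,206.6),.008),"fan",onplane("top",(377.3,189.4),.008))
d=np.load("pics/top1.npy")
for p in [(377,190),(350,200),(237,206),(207,190),(275,200)]: print(p,world("top",p,d[p[1],p[0]]))
E
```

```text
[ 11 145 100] [  9 131  74] [175  15 102] [ 12 146  98]
fan [ 0.5546 -0.109 ] [0.9928 0.1198] 6.882004249633383 -0.06036319051743337 0.06007360945462187 0.014377689047864772 262
right [0.5094 0.1377] [ 0.9708 -0.2401] -13.889630157503161 -0.057813469014998724 0.06263644001778224 0.014651343893186352 275
left [0.5476 0.2931] [ 0.9699 -0.2436] -14.101844431466349 -0.05745832533590766 0.062465924816109276 0.014663960858871351 267
[0.53618877 0.30149559 0.044     ]
[0.49561465 0.13916899 0.044     ]
clipsfree [0.51447877 0.22544271 0.008     ] fan [ 0.54804031 -0.10823898  0.008     ]
(377, 190) [ 0.54545872 -0.10691367  0.0138723 ]
(350, 200) [ 0.52603012 -0.04307385 -0.00328187]
(237, 206) [0.51408682 0.2241175  0.01860063]
(207, 190) [0.54770803 0.28837366 0.04950125]
(275, 200) [0.52025044 0.13193737 0.05168505]
```

step_arm(steps=[1,0.85,-0.525,0,0,0,0.146,1,0.85,-0.525,0,0,0,0.146,1,0.85,-0.525,0,0,0,0.146,1,0.85,-0.525,0,0,0,0.146,1,0.85,-0.525,0,0,0,0.146,1,0.85,-0.525,0,0,0,0.146,1,0.85,-0.525,0,0,0,0.146])

```text
time_s: 1.1
position: [0.3422, -0.3184, 0.2486]
tool_rot: [[0.992, 0.126, 0.001], [0.126, -0.992, 0.001], [0.001, -0.0, -1.0]]
ft_force: [-0.0, -0.4, -0.6]
grip_width: 0.0854
```

```bash
cat >> h.py <<'E'
def rel(target,yaw_deg=None):
    s=env.observe();R=np.array(s["tool_rot"]);p=np.array(s["position"])
    d=R.T@(np.array(target)-p);out=[*np.round(d/.3,4)]
    if yaw_deg is not None:
        y=np.radians(yaw_deg);G=np.array([[np.cos(y),np.sin(y),0],[np.sin(y),-np.cos(y),0],[0,0,-1]])
        rv=cv2.Rodrigues(R.T@G)[0].ravel();out+=[*np.round(np.degrees(rv)/45,4)]
    print("t",s["time_s"],"pos",np.round(p,4),"yaw",np.degrees(np.arctan2(R[1,0],R[0,0])).round(2),"F",np.round(s["ft_force"],1),"w",round(s["grip_width"],4));print("rel",[float(o) for o in out])
E
python3 -c "
from h import *
rel((.549,-.109,.2),6.9)"
```

```text
t 1.1 pos [ 0.3422 -0.3184  0.2486] yaw 7.25 F [-0.  -0.4 -0.6] w 0.0854
rel [0.7718, -0.6053, 0.1632, -0.0005, -0.0014, 0.0079]
```

step_arm(steps=[1,0.78,-0.61,0.16,0,0,0,1,0.78,-0.61,0.16,0,0,0,1,0.78,-0.61,0.16,0,0,0,1,0.78,-0.61,0.16,0,0,0,1,0.78,-0.61,0.16,0,0,0,1,0.78,-0.61,0.16,0,0,0,1,0.78,-0.61,0.16,0,0,0,1,0.78,-0.61,0.16,0,0,0,1,0.78,-0.61,0.16,0,0,0])

```text
time_s: 2.0
position: [0.5492, -0.1138, 0.2005]
tool_rot: [[0.993, 0.119, -0.0], [0.119, -0.993, -0.0], [-0.0, 0.0, -1.0]]
ft_force: [-0.0, 0.5, 0.0]
grip_width: 0.0853
```

```bash
python3 - <<'E'
from h import *
rel((.549,-.109,.1),6.9)
im,d=imaging.get_image("wrist");cv2.imwrite("pics/w1.png",im);c=imaging.get_calibration("wrist");print(c)
print([(np.round(r["pixel"],1),round(r["score"],2),np.round(onplane("wrist",r["pixel"],.008),4)) for r in imaging.pinpoint("wrist","fan_brush")])
E
```

```text
t 2.0 pos [ 0.5492 -0.1138  0.2005] yaw 6.82 F [-0.   0.5  0. ] w 0.0853
rel [0.0013, -0.0161, 0.335, 0.0005, 0.0001, -0.0019]
{'camera_matrix': array([[425.49069783,   0.        , 318.89958689],
       [  0.        , 425.49069783, 242.71782917],
       [  0.        ,   0.        ,   1.        ]]), 'world_from_camera': array([[ 1.18335277e-01, -9.43092769e-01, -3.10761630e-01,
         6.27338826e-01],
       [-9.92973463e-01, -1.12605585e-01, -3.63824720e-02,
        -1.04697180e-01],
       [-6.81448898e-04,  3.12883382e-01, -9.49791306e-01,
         3.26606969e-01],
       [ 0.00000000e+00,  0.00000000e+00,  0.00000000e+00,
         1.00000000e+00]])}
[(array([316.3, 216.4]), 0.69, array([ 0.5441, -0.1124,  0.008 ]))]
```

View pics/w1.png

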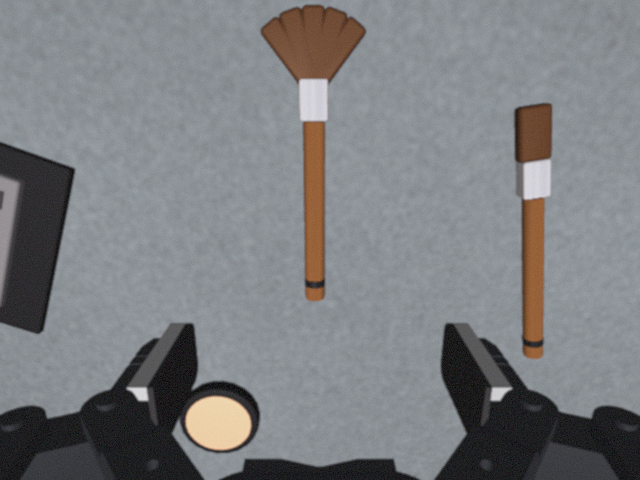

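The wrist view shows the fan brush handle running from pixel (314,121) at the ferrule to (315,300) at the tail. There are no obstacles near the finger positions.

```bash
python3 - <<'E'
from h import *
im=cv2.imread("pics/w1.png")
c,u,a,b,w,n=handle(im,"wrist",(295,122,335,276),.010);u=u*np.sign(u[0]);print(c,np.degrees(np.arctan2(u[1],u[0])),w,n)
f=onplane("wrist",(314,121.5),.014);t=onplane("wrist",(315,300),.008);print(f,t,np.linalg.norm((f-t)[:2]),(f+t)/2)
E
```

```text
[ 0.55826572 -0.10903455] 6.966676411412899 0.016517285509669077 2890
[ 0.61429794 -0.10257925  0.014     ] [ 0.47330922 -0.11959523  0.008     ] 0.1420118489722839 [ 0.54380358 -0.11108724  0.011     ]
```

```bash
python3 -c "
from h import *
rel((.5445,-.1107,.020),6.95)"
```

```text
t 2.1 pos [ 0.5491 -0.114   0.2007] yaw 6.77 F [ 0.4 -0.  -0.1] w 0.0849
rel [-0.0142, -0.013, 0.6024, 0.0005, -0.0004, -0.0041]
```

step_arm(steps=[1,-0.014,-0.013,0.16,0,0,-0.004,1,-0.014,-0.013,0.32,0,0,-0.004,1,-0.014,-0.013,0.46,0,0,-0.004,1,-0.014,-0.013,0.53,0,0,-0.004,1,-0.014,-0.013,0.57,0,0,-0.004,1,-0.014,-0.013,0.6,0,0,-0.004,1,-0.014,-0.013,0.6,0,0,-0.004,1,-0.014,-0.013,0.6,0,0,-0.004])

```text
time_s: 2.9
position: [0.5456, -0.1097, 0.0213]
tool_rot: [[0.992, 0.123, 0.002], [0.123, -0.992, -0.001], [0.002, 0.001, -1.0]]
ft_force: [-0.2, -0.4, 0.3]
grip_width: 0.0853
```

```bash
python3 - <<'E'
from h import *
rel((.5445,-.1107,.020),6.95)
im,d=imaging.get_image("wrist");cv2.imwrite("pics/w2.png",im)
E
```

```text
t 2.9 pos [ 0.5456 -0.1097  0.0213] yaw 7.05 F [-0.2 -0.4  0.3] w 0.0853
rel [-0.0039, 0.0028, 0.0045, 0.0012, -0.0021, 0.0022]
```

View pics/w2.png

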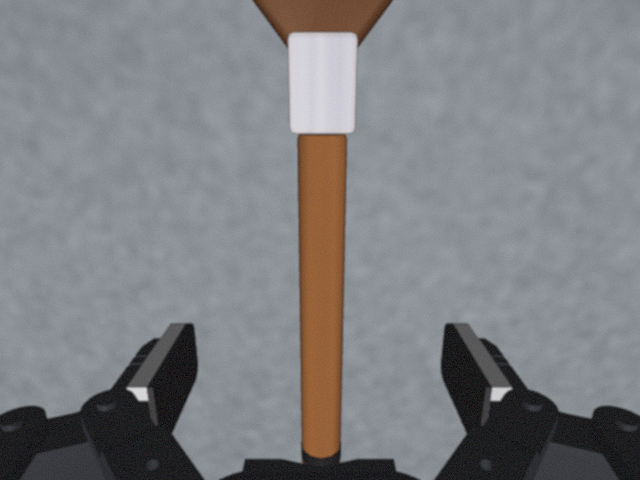

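The handle at pixel columns 300–345 is centred between the fingers, with the ferrule at row 133 and the tail at row 455. I'll close the gripper now.

step_arm(steps=[0,0,0,0,0,0,0,0,0,0,0,0,0,0,0,0,0,0,0,0,0,0,0,0,0,0,0,0,0,0,0,0,0,0,0,0,0,0,0,0,0,0,0,0,0,0,0,0,0,0,0,0,0,0,0,0], grip_force=60)

```text
time_s: 3.75
position: [0.5452, -0.1094, 0.0206]
tool_rot: [[0.992, 0.123, 0.001], [0.123, -0.992, -0.0], [0.0, 0.0, -1.0]]
ft_force: [-1.6, 1.4, 4.8]
grip_width: 0.0138
```

```bash
python3 - <<'E'
from h import *
rel((.545,-.110,.2),6.95)
E
```

```text
t 3.75 pos [ 0.5452 -0.1094  0.0206] yaw 7.06 F [-1.6  1.4  4.8] w 0.0138
rel [-0.0006, 0.0022, -0.5979, 0.0003, -0.0006, 0.0024]
```

step_arm(steps=[0,0,0,-0.1,0,0,0,0,0,0,-0.25,0,0,0,0,0,0,-0.4,0,0,0,0,0,0,-0.4,0,0,0,0,0,0,-0.4,0,0,0])

```text
time_s: 4.25
position: [0.545, -0.1093, 0.1406]
tool_rot: [[0.992, 0.123, 0.001], [0.123, -0.992, -0.0], [0.001, 0.001, -1.0]]
ft_force: [0.5, 0.5, -1.1]
grip_width: 0.0132
```

```bash
python3 - <<'E'
from h import *
rel((.545,-.110,.2),6.95)
im,d=imaging.get_image("wrist");cv2.imwrite("pics/w3.png",im);np.save("pics/w3.npy",d)
im,d=imaging.get_image("scene");cv2.imwrite("pics/s3.png",cv2.resize(im[150:400,120:420],None,fx=2.4,fy=2.4))
E
```

```text
t 4.25 pos [ 0.545  -0.1093  0.1406] yaw 7.07 F [ 0.5  0.5 -1.1] w 0.0132
rel [-0.0003, 0.0026, -0.1981, 0.0007, -0.0012, 0.0026]
```

View pics/w3.png

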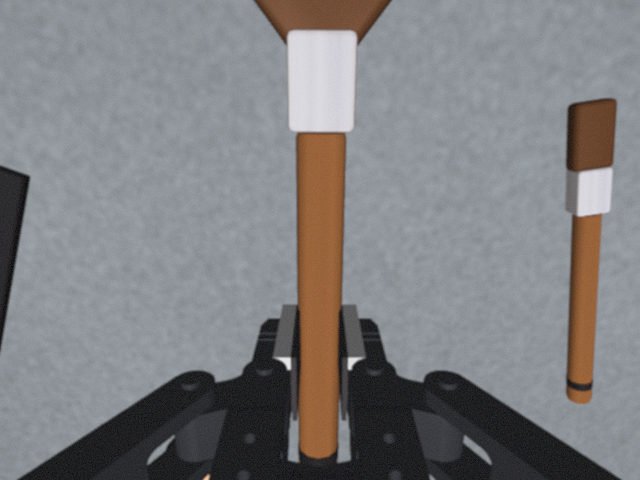

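View pics/s3.png

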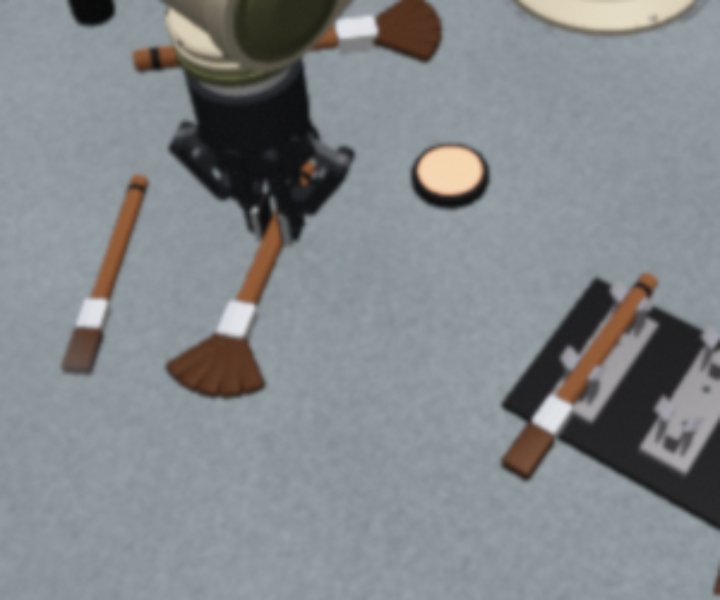

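```bash
python3 - <<'E'
from h import *
s=env.observe();R=s["tool_rot"];p=s["position"];d=np.load("pics/w3.npy");im=cv2.imread("pics/w3.png")
for px in [(321,150),(321,200),(320,250),(320,300),(319,350),(319,400)]:
    w=world("wrist",px,np.median(d[px[1]-2:px[1]+3,px[0]-2:px[0]+3]));print(px,np.round(w,4),"tool",np.round(R.T@(w-p),4))
zt=p[2]-.012
f=onplane("wrist",(321,132.5),zt+.006);t=onplane("wrist",(318,457),zt+.006)
print("ferr/bandtop",R.T@(f-p),R.T@(t-p))
c,u,a,b,w,n=handle(im,"wrist",(290,140,350,440),zt+.002);print("axis tool",R.T@(np.array([*c,zt])-p),R[:2,:2].T@u,w)
E
```

```text
(321, 150) [ 0.6092 -0.1016  0.1342] tool [0.0652 0.0006 0.0045]
(321, 200) [ 0.5939 -0.1035  0.1341] tool [0.0498 0.0006 0.0047]
(320, 250) [ 0.5773 -0.1052  0.1339] tool [0.0332 0.0003 0.0049]
(320, 300) [ 0.5596 -0.1074  0.1341] tool [0.0153 0.0003 0.0048]
(319, 350) [ 0.5406 -0.1095  0.1347] tool [-0.0038 -0.      0.0042]
(319, 400) [ 0.5196 -0.1121  0.1346] tool [-0.025  -0.      0.0044]
ferr/bandtop [0.07023564 0.00055167 0.00583028] [-0.05314668 -0.00039655  0.00612844]Traceback (most recent call last):
  File "<stdin>", line 8, in <module>
  File "h.py", line 15, in handle
    P=np.array([onplane(cam,p,z)[:2] for p in zip(xs,ys)])
                ~~~~~~~^^^^^^^^^
  File "h.py", line 7, in onplane
    c=imaging.get_calibration(cam);K=np.array(c["camera_matrix"]);T=np.array(c["world_from_camera"])
ValueError: time passes only in moves, steps and waits
```

```bash
sed -i 's/^def onplane.*/CAL={}\ndef onplane(cam,px,z):/; s/^    c=imaging.get_calibration(cam);K=np.array(c\["camera_matrix"\]);T=np.array(c\["world_from_camera"\])$/    if cam not in CAL: CAL[cam]=imaging.get_calibration(cam)\n    c=CAL[cam];K=np.array(c["camera_matrix"]);T=np.array(c["world_from_camera"])/' h.py; sed -n 1,14p h.py; python3 -c "
from h import *
rel((.50,.15,.22),-14)"
```

```text
import numpy as np, cv2
from rig import env, imaging, close_job
def world(cam,px,d,cal=None):
    c=cal or imaging.get_calibration(cam);K=np.array(c["camera_matrix"]);T=np.array(c["world_from_camera"])
    p=np.array([(px[0]-K[0,2])/K[0,0]*d,(px[1]-K[1,2])/K[1,1]*d,d,1]);return (T@p)[:3]
CAL={}
def onplane(cam,px,z):
    if cam not in CAL: CAL[cam]=imaging.get_calibration(cam)
    c=CAL[cam];K=np.array(c["camera_matrix"]);T=np.array(c["world_from_camera"])
    r=T[:3,:3]@np.linalg.solve(K,[px[0],px[1],1]);o=T[:3,3];return o+r*(z-o[2])/r[2]
def handle(im,cam,box,z,hsvlo=(3,110,60),hsvhi=(14,255,255)):
    x0,y0,x1,y1=box
    m=np.zeros(im.shape[:2],np.uint8)
    m[y0:y1,x0:x1]=cv2.inRange(cv2.cvtColor(im,cv2.COLOR_BGR2HSV),hsvlo,hsvhi)[y0:y1,x0:x1]
t 4.35 pos [ 0.5444 -0.109   0.1389] yaw 7.06 F [-0.2  0.7 -0. ] w 0.0132
rel [-0.0413, -0.8755, -0.269, -0.0012, 0.0034, 0.468]
```

step_arm(steps=[0,-0.04,-0.875,-0.27,0,0,0.468,0,-0.04,-0.875,-0.27,0,0,0.468,0,-0.04,-0.875,-0.27,0,0,0.468,0,-0.04,-0.875,-0.27,0,0,0.468,0,-0.04,-0.875,-0.27,0,0,0.468,0,-0.04,-0.875,-0.27,0,0,0.468,0,-0.04,-0.875,-0.27,0,0,0.468,0,-0.04,-0.875,-0.27,0,0,0.468,0,-0.04,-0.875,-0.27,0,0,0.468])

```text
time_s: 5.25
position: [0.5008, 0.1489, 0.2201]
tool_rot: [[0.97, -0.243, -0.002], [-0.243, -0.97, -0.0], [-0.002, 0.001, -1.0]]
ft_force: [0.0, -0.7, -0.3]
grip_width: 0.0134
```

```bash
python3 - <<'E'
from h import *
rel((.50,.15,.22),-14)
c=imaging.get_calibration("wrist")
im,d=imaging.get_image("wrist");cv2.imwrite("pics/w4.png",im);np.save("pics/w4.npy",d)
np.savez("pics/w4c.npz",K=c["camera_matrix"],T=c["world_from_camera"])
print([(np.round(r["pixel"],1),round(r["score"],2),np.round(onplane("wrist",r["pixel"],.008),4)) for r in imaging.pinpoint("wrist","clips_free")])
E
```

```text
t 5.25 pos [0.5008 0.1489 0.2201] yaw -14.05 F [ 0.  -0.7 -0.3] w 0.0134
rel [-0.0035, -0.0029, 0.0003, 0.0012, 0.0029, -0.0012]
[(array([231.8, 204.4]), 0.87, array([0.5178, 0.217 , 0.008 ]))]
```

View pics/w4.png

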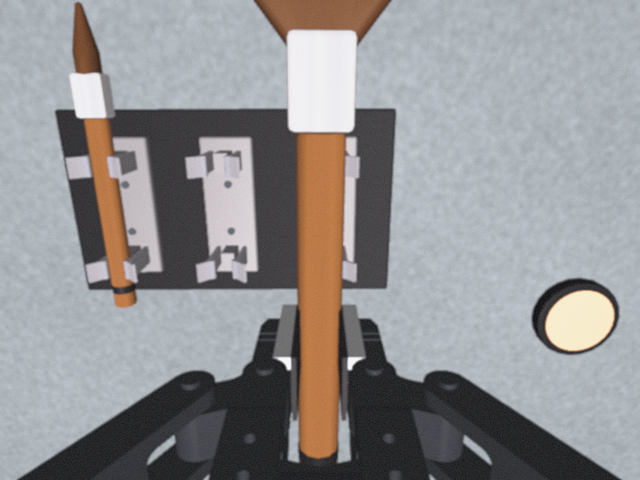

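The middle strip is empty, with corners at about (200,137), (250,138), (257,270) and (207,271), and screw holes at (228,184) and (231,231). I'll compute its centre and axis from these and from the board corners.

```bash
python3 - <<'E'
from h import *
z=np.load("pics/w4c.npz");CAL["wrist"]=dict(camera_matrix=z["K"],world_from_camera=z["T"])
im=cv2.imread("pics/w4.png");cv2.imwrite("pics/w4z.png",cv2.resize(im[100:300,50:270],None,fx=3.6,fy=3,interpolation=cv2.INTER_CUBIC)[:600])
o=lambda p,h:onplane("wrist",p,h)[:2]
S=np.array([o(p,.016) for p in [(200,137),(251,138),(258,271),(207,271)]]);print("strip",S.round(4).tolist(),S.mean(0),[np.linalg.norm(S[i]-S[(i+1)%4]).round(4) for i in range(4)])
for a,b in [(3,0),(2,1)]:
  v=S[b]-S[a];print(np.degrees(np.arctan2(v[1],v[0])))
H=np.array([o(p,.016) for p in [(228,184),(231,231)]]);v=H[0]-H[1];print("holes",H.mean(0),np.linalg.norm(v),np.degrees(np.arctan2(v[1],v[0])))
B=np.array([o(p,.008) for p in [(57,110),(395,109),(386,288),(90,290)]]);v=B[0]-B[1];print("board",B.mean(0),[np.linalg.norm(B[i]-B[(i+1)%4]).round(4) for i in range(4)],np.degrees(np.arctan2(v[1],v[0]))-90)
# left clipped handle
c,u,a,b,w,n=handle(im,"wrist",(75,115,135,285),.046);u=u*np.sign(u[0]);print("left",c,np.degrees(np.arctan2(u[1],u[0])),"n",c@[.2422,.9702],w)
d=np.load("pics/w4.npy");cc=CAL["wrist"]
for p in [(240,210),(220,210),(100,170),(270,200)]:print(p,world("wrist",p,d[p[1],p[0]],cc))
print("n strip",S.mean(0)@[.2422,.9702],H.mean(0)@[.2422,.9702],B.mean(0)@[.2422,.9702])
E
```

```text
strip [[0.5744, 0.2224], [0.5644, 0.1853], [0.4593, 0.2111], [0.4697, 0.2525]] [0.51695841 0.2178157 ] [np.float64(0.0384), np.float64(0.1082), np.float64(0.0426), np.float64(0.109)]
-16.01314682343118
-13.826547260651507
holes [0.51666628 0.21762246] 0.038331090815138184 -14.269734687653996
board [0.51669016 0.21689001] [np.float64(0.2562), np.float64(0.1481), np.float64(0.257), np.float64(0.1493)] -13.876147537201462
left [0.54936248 0.29258739] -14.400293913036666 n 0.41692387703402944 0.019106918106733116
(240, 210) [0.51322576 0.20979589 0.01704707]
(220, 210) [0.51707734 0.2252002  0.01704206]
(100, 170) [0.57051463 0.28592639 0.05263028]
(270, 200) [0.5135794  0.18590394 0.00833627]
n strip 0.3365321210707394 0.33627388636496597 0.3355690473446422
```

View pics/w4z.png

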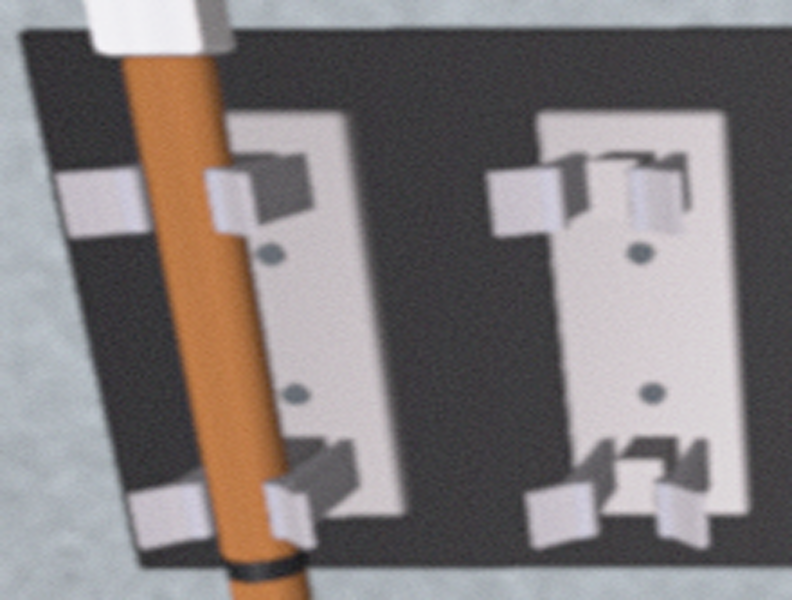

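```bash
python3 -c "
from h import *
rel((.517,.2176,.10),-14)"
```

```text
t 5.35 pos [0.501  0.1487 0.2205] yaw -14.09 F [ 0.7 -0.8 -1.2] w 0.0136
rel [-0.0035, -0.236, 0.4014, 0.0008, 0.002, -0.002]
```

step_arm(steps=[0,-0.003,-0.14,0,0,0,0,0,-0.003,-0.236,0,0,0,0,0,-0.003,-0.236,0.1,0,0,0,0,-0.003,-0.236,0.25,0,0,0,0,-0.003,-0.236,0.35,0,0,0,0,-0.003,-0.236,0.4,0,0,0,0,-0.003,-0.236,0.4,0,0,0,0,-0.003,-0.236,0.4,0,0,0])

```text
time_s: 6.15
position: [0.5176, 0.2181, 0.1017]
tool_rot: [[0.97, -0.243, 0.0], [-0.243, -0.97, 0.0], [0.0, -0.0, -1.0]]
ft_force: [-0.9, 0.1, -0.8]
grip_width: 0.0131
```

```bash
python3 - <<'E'
from h import *
rel((.517,.2176,.10),-14)
CAL["wrist"]=c=imaging.get_calibration("wrist")
im,d=imaging.get_image("wrist");cv2.imwrite("pics/w5.png",im);np.save("pics/w5.npy",d)
rel((.517,.2176,.0565),-14)
E
```

```text
t 6.15 pos [0.5176 0.2181 0.1017] yaw -14.06 F [-0.9  0.1 -0.8] w 0.0131
rel [-0.0017, 0.0022, 0.0055, -0.0001, -0.0003, -0.0012]
t 6.2 pos [0.5178 0.2183 0.1022] yaw -14.04 F [ 0.7 -0.6  0. ] w 0.0133
rel [-0.0023, 0.0031, 0.1524, -0.0008, -0.0018, -0.0009]
```

View pics/w5.png

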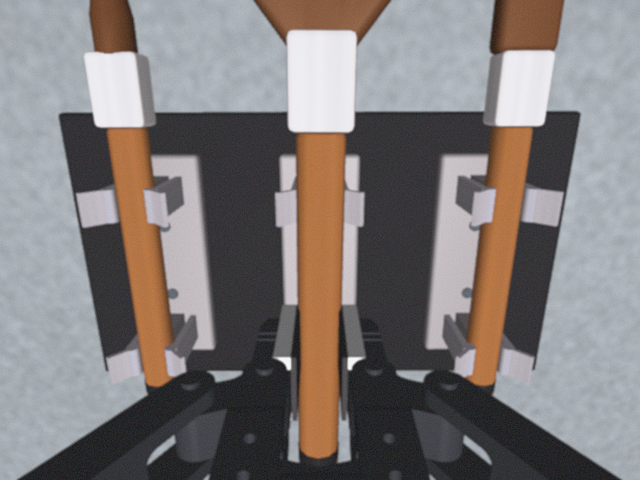

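The handle is centred on the front clip, whose flares are at columns 275–364 around row 205. I'll press down slowly.

step_arm(steps=[0,-0.002,0,0.05,0,0,0,0,-0.002,0,0.09,0,0,0,0,-0.002,0,0.11,0,0,0,0,-0.002,0,0.125,0,0,0,0,-0.002,0,0.135,0,0,0,0,-0.002,0,0.142,0,0,0,0,-0.002,0,0.148,0,0,0,0,-0.002,0,0.152,0,0,0,0,-0.002,0,0.152,0,0,0])

```text
time_s: 7.1
position: [0.5166, 0.2188, 0.0565]
tool_rot: [[0.97, -0.242, 0.0], [-0.242, -0.97, -0.0], [0.0, 0.0, -1.0]]
ft_force: [-2.8, -2.9, 8.4]
grip_width: 0.0132
```

```bash
python3 - <<'E'
from h import *
rel((.517,.2176,.0565),-14)
CAL["wrist"]=c=imaging.get_calibration("wrist")
im,d=imaging.get_image("wrist");cv2.imwrite("pics/w6.png",im);np.save("pics/w6.npy",d)
for p in [(321,150),(321,200),(320,250),(320,300),(319,350),(319,400),(128,170),(150,300),(505,170),(490,300)]: print(p,world("wrist",p,np.median(d[p[1]-2:p[1]+3,p[0]-2:p[0]+3]),c).round(4))
s=env.observe();print(s["wrist_torque"])
E
```

```text
t 7.1 pos [0.5166 0.2188 0.0565] yaw -13.99 F [-2.8 -2.9  8.4] w 0.0132
rel [0.0024, 0.0034, 0.0, 0.0, -0.0006, 0.0002]
(321, 150) [0.5797 0.2019 0.0522]
(321, 200) [0.5648 0.2056 0.0524]
(320, 250) [0.5488 0.2099 0.0522]
(320, 300) [0.5314 0.2142 0.052 ]
(319, 350) [0.5129 0.2192 0.0523]
(319, 400) [0.4922 0.2243 0.0521]
(128, 170) [0.5867 0.2775 0.0161]
(150, 300) [0.5323 0.2892 0.0166]
(505, 170) [0.5514 0.1351 0.0166]
(490, 300) [0.497  0.1474 0.0165]
[-0.49524934  0.49287247  0.04064495]
```

View pics/w6.png

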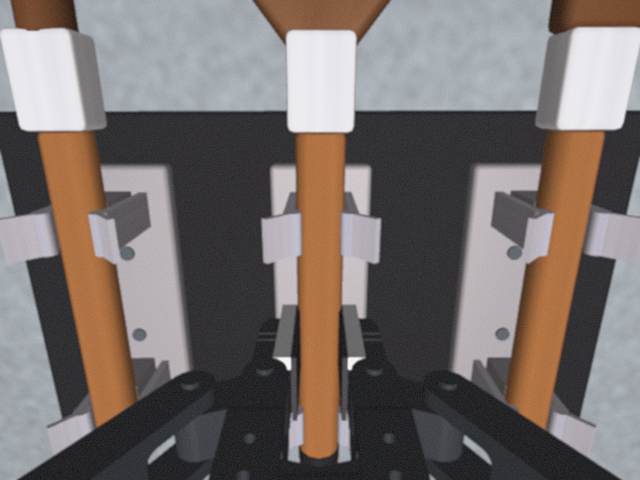

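The handle top is at about 0.052 along its length, so the axis is at about 0.044 as it should be. I'll press a bit further to confirm it bottoms on the seats.

step_arm(steps=[0,0,0,0.004,0,0,0,0,0,0,0.008,0,0,0,0,0,0,0.01,0,0,0,0,0,0,0.01,0,0,0])

```text
time_s: 7.55
position: [0.5167, 0.2188, 0.0562]
tool_rot: [[0.97, -0.242, 0.002], [-0.242, -0.97, 0.0], [0.002, -0.001, -1.0]]
ft_force: [-11.5, -5.2, 34.1]
grip_width: 0.0136
```

```bash
python3 - <<'E'
from h import *
rel((.517,.2176,.0565),-14)
d=np.load("pics/w6.npy");c=imaging.get_calibration("wrist")
for p in [(75,200),(105,330),(568,200),(540,330)]: print(p,world("wrist",p,np.median(d[p[1]-2:p[1]+3,p[0]-2:p[0]+3]),c).round(4))
print(env.observe()["wrist_torque"])
E
```

```text
t 7.55 pos [0.5167 0.2188 0.0562] yaw -13.98 F [-11.5  -5.2  34.1] w 0.0136
rel [0.002, 0.0036, -0.0009, -0.0008, -0.0031, 0.0005]
(75, 200) [0.5834 0.2805 0.0515]
(105, 330) [0.5378 0.2902 0.0504]
(568, 200) [0.5462 0.1306 0.0515]
(540, 330) [0.5017 0.1429 0.0511]
[-0.97657658  1.93270415 -0.03271072]
```

It stops hard at 34 N with no further travel, so it's seated. I'll relieve the press, open partway and retreat straight up.

step_arm(steps=[0,0,0,-0.008,0,0,0,0,0,0,-0.01,0,0,0,0.45,0,0,-0.01,0,0,0,0.45,0,0,-0.01,0,0,0,0.45,0,0,-0.01,0,0,0,0.45,0,0,-0.01,0,0,0,0.45,0,0,-0.01,0,0,0])

```text
time_s: 8.25
position: [0.5165, 0.2188, 0.0555]
tool_rot: [[0.97, -0.242, -0.0], [-0.242, -0.97, 0.0], [-0.0, -0.0, -1.0]]
ft_force: [-0.8, -0.5, -0.1]
grip_width: 0.0384
```

step_arm(steps=[0.45,0,0,-0.05,0,0,0,0.45,0,0,-0.15,0,0,0,0.45,0,0,-0.3,0,0,0,0.45,0,0,-0.45,0,0,0,0.45,0,0,-0.55,0,0,0,0.45,0,0,-0.55,0,0,0,0.45,0,0,-0.55,0,0,0])

```text
time_s: 8.95
position: [0.5164, 0.2188, 0.2206]
tool_rot: [[0.97, -0.242, 0.0], [-0.242, -0.97, 0.0], [0.0, -0.0, -1.0]]
ft_force: [-0.2, 0.4, -0.7]
grip_width: 0.0387
```

```bash
python3 - <<'E'
from h import *
rel((.517,.2176,.0565),-14)
CAL["wrist"]=c=imaging.get_calibration("wrist")
im,d=imaging.get_image("wrist");cv2.imwrite("pics/w7.png",im);np.save("pics/w7.npy",d)
s,_=imaging.get_image("scene");cv2.imwrite("pics/s7.png",cv2.resize(s[230:430,300:540],None,fx=3,fy=3,interpolation=cv2.INTER_CUBIC))
E
```

```text
t 8.95 pos [0.5164 0.2188 0.2206] yaw -14.0 F [-0.2  0.4 -0.7] w 0.0387
rel [0.0028, 0.0034, 0.547, -0.0002, -0.0003, 0.0001]
```

View pics/w7.png

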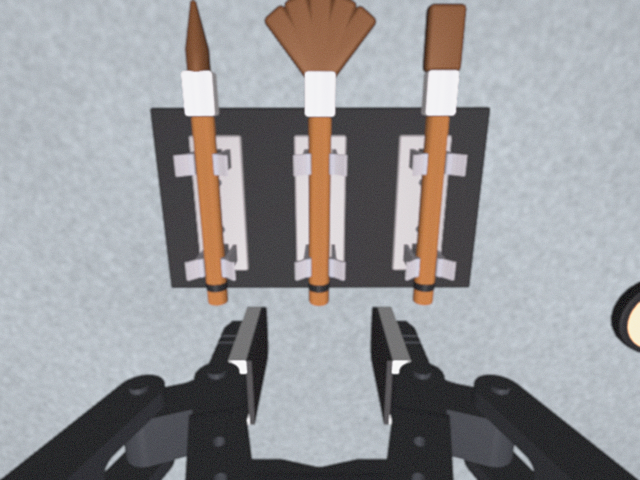

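View pics/s7.png

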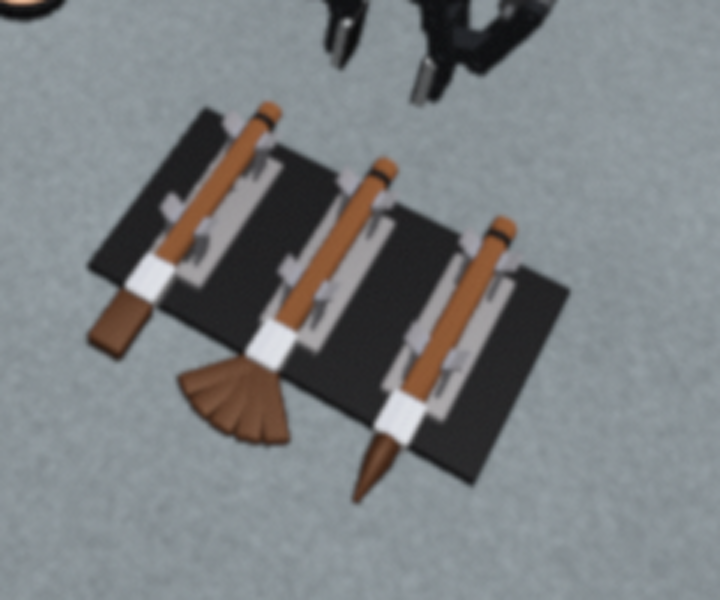

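The fan brush lies in the middle strip, level with its neighbours: the ferrules are at rows 70–115 and the tails at about row 303 on all three. One numeric check of the heights, then I'll hand in.

```bash
python3 - <<'E'
from h import *
d=np.load("pics/w7.npy");c=imaging.get_calibration("wrist");im=cv2.imread("pics/w7.png")
for nm,ps in dict(fan=[(319,130),(319,210),(319,250),(319,280)],left=[(203,130),(210,210),(217,280)],right=[(437,130),(430,210),(425,280)]).items():
    print(nm,[float(world("wrist",p,np.median(d[p[1]-2:p[1]+3,p[0]-2:p[0]+3]),c)[2].round(4)) for p in ps])
close_job()
E
```

```text
fan [0.0507, 0.0506, 0.0506, 0.0511]
left [0.0504, 0.0503, 0.0504]
right [0.0505, 0.0507, 0.0511]
the job is handed in; nothing more can be done
```

The smaller fan brush is clipped into the empty middle strip, the gripper has let go, and the job is handed in after about 9 s of the 37 s allowed. I gripped it at mid-handle and pressed it straight down until it stopped hard at 34 N on the wrist. I then opened the jaws partway and retreated straight up.

**Which brush:** the two fan-headed brushes measured about 206 mm and 301 mm long, so I took the 206 mm one. Its listed length is 214 mm.

**Last checks:**
- **Seating:** the handle top measured 50.6–51.1 mm high at four points along it. The two neighbouring brushes measured 50.3–51.1 mm, so it is level and fully home in both clips.
- **Centring:** the ferrule and tail line up with those of the neighbouring brushes.
- **Neighbours:** the two brushes already in the rack look undisturbed.
- **Gripper:** it was clear of everything, with the tool centre point at 0.22 m and the wrist force near zero.

**Readings that disagreed:**
- The finger opening read 13–14 mm on the 16 mm handle, but the brush stayed firmly held.
- The top camera's network placed the strip's centre about 6–8 mm away from the wrist camera's measurement. I used the wrist value, which matched the strip corners, the screw holes and the board corners.

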